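# Put the handlebar stems into their trays by length

### The job

Three handlebar stems of different lengths lie among the parts on the bike workshop's bench. Put each one into the shallow blue tray made for its length (shortest stem in the shortest tray, middle in the middle, longest in the longest), lying flat on the tray's floor inside the rim. Leave the pedal, the cassette, the bottle and the spacer ring where they are.

Things in the scene. Friction and masses are not known exactly. Their poses are not given: they have to be found in the camera images.
- stem_short: Loose aluminium stem, shortest of 3: 110 mm long. Origin: centre of its underside, near the centre of mass; z up, x along it. Bar clamp at x=+34: drum lying across, 42 dia, 44 wide. Steerer clamp at x=-36: upright drum, 38 dia, 40 tall, hole on top. Body between: 34 wide (y), z 5 to 37; grip it across at the origin (room for 22 mm pads). 80 to 200 g. Starts with x within 0.4 rad of world x.
- tray_short: Blue tray (dark floor) fixed to the bench, shortest of 3 by length: inside 134 mm long (x) and 66 wide (y), walls 3 thick, floor 4 above the bench, rim 14 above it. Origin: centre of its underside, on the bench; z up, x within 0.2 rad of world x. Leaves 24 mm lengthways and 22 mm sideways round its stem, which may lie either way round.
- stem_medium: Loose aluminium stem, middle one of 3: 135 mm long. Origin: centre of its underside, near the centre of mass; z up, x along it. Bar clamp at x=+46.5: drum lying across, 42 dia, 44 wide. Steerer clamp at x=-48.5: upright drum, 38 dia, 40 tall, hole on top. Body between: 34 wide (y), z 5 to 37; grip it across at the origin (room for 22 mm pads). 80 to 200 g. Starts with x within 0.4 rad of world x.
- tray_medium: Blue tray (dark floor) fixed to the bench, middle one of 3 by length: inside 159 mm long (x) and 66 wide (y), walls 3 thick, floor 4 above the bench, rim 14 above it. Origin: centre of its underside, on the bench; z up, x within 0.2 rad of world x. Leaves 24 mm lengthways and 22 mm sideways round its stem, which may lie either way round.
- stem_long: Loose aluminium stem, longest of 3: 160 mm long. Origin: centre of its underside, near the centre of mass; z up, x along it. Bar clamp at x=+59: drum lying across, 42 dia, 44 wide. Steerer clamp at x=-61: upright drum, 38 dia, 40 tall, hole on top. Body between: 34 wide (y), z 5 to 37; grip it across at the origin (room for 22 mm pads). 80 to 200 g. Starts with x within 0.4 rad of world x.
- tray_long: Blue tray (dark floor) fixed to the bench, longest of 3 by length: inside 184 mm long (x) and 66 wide (y), walls 3 thick, floor 4 above the bench, rim 14 above it. Origin: centre of its underside, on the bench; z up, x within 0.2 rad of world x. Leaves 24 mm lengthways and 22 mm sideways round its stem, which may lie either way round.
- pedal: Bystander: black platform pedal, loose, a flat frame about 94 mm along x, 72 mm along y, 25 mm high, with a steel axle stub 14 mm thick out to y = +57 mm; shuffled among the stems and trays. Origin: centre of its underside, on the bench.
- cassette: Bystander: steel sprocket cassette lying flat beyond the stems, loose, 102 mm in diameter, 32 mm high. Origin: centre of its underside, on the bench.
- lube: Bystander: white bottle with a black cap, loose, 48 mm in diameter, 130 mm high, standing beyond the stems. Origin: centre of its underside, on the bench.
- spacer: Bystander: black headset spacer, loose, a ring 38 mm outside, 29 mm inside, 20 mm high, lying on the robot's side of the stems. Origin: centre of its underside, on the bench.
Things that resemble listed ones, but are neither listed nor needed, are in the scene too. Leave any green, orange or red look-alike of the stem_medium alone.

How it is judged:
At the end, for the whole second after the job is handed in: Each stem is in the tray of its own length: centres within 20 mm of each other horizontally, the stem's underside less than 7.5 mm above the tray's underside (that is, on its floor, which is at 4 mm), level within 0.05 rad, and at rest (horizontal distance between stem_short and tray_short below 0.02 m and z of stem_short in the frame of tray_short below 0.0075 m and angle between each of stem_short, stem_medium, stem_long's own z axis and vertical below 0.05 rad and linear speed of each of stem_short, stem_medium, stem_long below 0.02 m/s and angular speed of each of stem_short, stem_medium, stem_long below 0.2 rad/s and horizontal distance between stem_medium and tray_medium below 0.02 m and z of stem_medium in the frame of tray_medium below 0.0075 m and horizontal distance between stem_long and tray_long below 0.02 m and z of stem_long in the frame of tray_long below 0.0075 m); the robot touches nothing.
It fails at once if the pedal is moved more than 25 mm or tipped over (distance of pedal from where it was at the start of the episode above 0.025 m or angle between pedal's own z axis and vertical above 0.5 rad).
It fails at once if the cassette is moved more than 25 mm or tipped over (distance of cassette from where it was at the start of the episode above 0.025 m or angle between cassette's own z axis and vertical above 0.5 rad).
It fails at once if the lube is moved more than 25 mm or tipped over (distance of lube from where it was at the start of the episode above 0.025 m or angle between lube's own z axis and vertical above 0.5 rad).
It fails at once if the spacer is moved more than 25 mm or tipped over (distance of spacer from where it was at the start of the episode above 0.025 m or angle between spacer's own z axis and vertical above 0.5 rad).
It also fails if it takes over 77 s, if anything falls off the work surface, if the arm or the gripper's body presses on something with over 40 N, if the wrist force passes 120 N, or if a joint passes its speed limit or range.

### The arm

A 7-joint arm with a two-finger parallel gripper is mounted at the origin on the work surface. World frame = base frame: x ahead of the robot, y to its left, z up, the work surface at z = 0. Lengths are in m, angles in rad, forces in N, time in s.
With the tool pointing down it reaches from about 0.425 to 0.875 m from the base axis. Payload 4.7 kg.
Tool frame: the origin (TCP) lies between the finger pads; the fingertips stand 17 mm ahead of it and the grasp point (between the pads) lies 2 mm behind it; z points along the fingers, y is the line along which they close (so a half turn about z gives the same grasp; the last joint's range is limited). The gripper opens to 85 mm and grips with 20 to 120 N. Pads are 22 mm wide; open, the fingers measure 114 mm over their backs; the gripper's body (76 mm by 85 mm) begins 54 mm behind the grasp point. The pads swing forward as they close: fully open they stand 13 mm farther back than shut.
Start: joints at [-1.255, 0.321, -0.07, 1.45, 0.023, 1.371, -0.057], TCP at [0.193, 0.621, 0.248] pointing down, gripper open.
Joint ranges: [-2.86, 2.86], [-0.3, 2.09], [-1.38, 1.24], [0.06, 2.45], [-1.56, 4.7], [0.09, 2.05], [-2.69, 2.69]. Speed limits (rad/s): [2.57, 2.57, 3.14, 3.14, 3.14, 3.14, 3.14].

### API

Orientations are given as a rotation vector (axis times angle).
In Python, from bench import robot, imaging, nets gives the robot as it stands.
- The arm moves only by the tool drive_tool, never from a script. Its argument "steps" is a list that holds one entry, the list of rows, each a list of 5 numbers: the opening, from 0 (shut) to 1 (fully open), then the shift along the world's x, y, z in units of 0.2 m (1.0 is 0.2 m), then the turn about the world's z in units of pi rad (1.0 is pi rad). A call has exactly 8 rows; each row shifts and turns the commanded pose from where the row before left it; what a row does not reach is not made up. A row lasts 1/10 s, in which the tool goes at most 50 mm and 8.59 degrees, less where a joint would pass 70% of its speed; a pose out of reach is approached as far as the arm can. A call with a number of a shift or a turn outside -1 to 1 is refused whole. A call with a gripper value outside its range is refused whole. The fingers move at their own pace and stop on an object; "grip_force" is the grip in N (left out, the last holds). Time passes only in rows, so rows that do not move let the fingers close, or fill a call up. It gives the time, the measured TCP pose, the force, the opening and the grip force at its end, in the units of the state.
- robot.sense(): the state, without advancing time (a new reading comes with each control period).
- imaging.read_camera(name): name is "scene" or "top" or "wrist"; returns a dict with "color" (384x512x3 uint8, red, green, blue), "depth" (384x512 float32, m along the optical axis (not along the pixel's ray), 0 where there is no reading), "vfov" (degrees; the focal length in pixels is half the picture's height over the tangent of half this angle, whatever the lens; pixels are square), "cx", "cy" (the principal point, pixels), "R" (3x3) and "t" (3): a world point X has camera coordinates R X + t. Camera axes: x right, y down, z forward; pixel columns grow to the right and rows downward; lengths in m; the calibration is good to about 2 mm. The wrist camera is an equidistant fisheye: a pixel r from the principal point sees the ray r / f radians off the axis. A picture is of the moment at which its call begins.
- robot.sign_off(): hands the job in; it is judged then, once.
Trained networks look in a picture, given as the dict that the camera call returned (one of the last four; its "shot" number tells which), for a name from the list of things; names that differ only in an ending like _2 or _b are one class to them, and where a whole thing is asked for, a point or a joint stands for the part that bears it (a point fixed in the world has none). Each returns a list of dicts, best first, with "p" (0 to 1); they miss things now and then, are a little off and sometimes report something else, mostly with a low value. They report only what shows in the picture. A call takes as long as a camera call. They do not tell look-alikes from the thing itself.
- nets.regions_of(picture, target): "pixels" (384x512 bool, what is visible of it) and "bbox" ([centre column, centre row, width, height] in pixels, round what is visible of it).
The state is a dict: "time": time; "qpos": joint angles; "dq": joint speeds; "effort": joint torques, N m; "ee_pos": TCP position; "eef_rot": TCP orientation; "ft_force": force on the tool from outside, world axes, zero at the start; "moment": the same for the moment, N m; "gripper_width": finger opening in m; "grip_force": force on a finger pad.
Only numpy, scipy, OpenCV 4.12 (cv2) and the standard library are available. Lean on these libraries where they do the work, as an engineer would, in place of code of your own. Each camera call takes 0.05 s, during which the arm holds its last target. There are 200 camera calls.

## Working session

There is one attempt and no reset: what is moved stays moved. The work goes in short steps, Python scripts to look and compute and a tool call to move; the robot and the scene stay as the last step left them, time stands still between calls to the robot, and variables do not carry over. Pictures are saved under pics/ and viewed, at most 14 in all, crops included, and the job is handed in when it is done.

Besides the shell and the picture viewer there is one more tool, called after "Request:" as name([rows], argument=value, ...), one row to a line, values as JSON. drive_tool: Moves the arm, as the interface text tells. Its arguments: {"type":"object","properties":{"steps":{"type":"array"},"grip_force":{"type":"number"}},"required":["steps"]}

```bash
mkdir -p pics
cat > h.py <<'E'
from bench import robot, imaging, nets
import numpy as np, cv2
def cloud(p):
    h,w=p['depth'].shape; f=h/2/np.tan(np.radians(p['vfov'])/2)
    u,v=np.meshgrid(np.arange(w),np.arange(h)); z=p['depth'].astype(float)
    X=np.stack([(u-p['cx'])/f*z,(v-p['cy'])/f*z,z],-1)
    return (X-p['t'])@p['R']   # R^T (X-t)
def save(n,img,s=1):
    img=cv2.resize(img[...,::-1],None,fx=s,fy=s,interpolation=cv2.INTER_CUBIC); cv2.imwrite('pics/'+n+'.png',img)
E
python3 - <<'E'
from h import *
for n in ('top','scene'):
    p=imaging.read_camera(n); save(n+'0',p['color'],1.5); C=cloud(p)
    print(n,p['vfov'],p['t'])
    for t in ['stem_short','stem_medium','stem_long','tray_short','tray_medium','tray_long','pedal','cassette','lube','spacer']:
        for r in nets.regions_of(p,t)[:4]:
            if r['p']<.2: continue
            m=r['pixels']&(p['depth']>0); P=C[m]
            print(t,round(r['p'],2),np.round(r['bbox']),m.sum(),np.round(np.median(P,0),3),'col',p['color'][m].mean(0).round(),'rect',[np.round(x,3) for x in cv2.minAreaRect(P[:,:2].astype(np.float32))])
E
```

```text
top 53.2136792209822 [-0.01127345  0.53212496  0.95065108]
stem_short 0.66 [ 82. 196.  28.  38.] 686 [0.538 0.42  0.038] col [132. 132. 121.] rect [array([0.531, 0.426]), array([0.105, 0.044]), np.float64(16.071)]
stem_medium 0.95 [298. 194.  29.  51.] 762 [ 0.53  -0.138  0.039] col [151. 154. 142.] rect [array([ 0.529, -0.14 ]), array([0.132, 0.045]), np.float64(11.395)]
stem_medium 0.93 [355. 253.  45.  47.] 844 [ 0.383 -0.273  0.039] col [148.  62.  58.] rect [array([ 0.379, -0.277]), array([0.131, 0.045]), np.float64(37.888)]
stem_medium 0.68 [277. 271.  20.  57.] 863 [ 0.341 -0.071  0.038] col [ 70. 124.  77.] rect [array([ 0.334, -0.07 ]), array([0.052, 0.141]), np.float64(77.187)]
stem_medium 0.68 [191. 280.  44.  50.] 842 [0.321 0.142 0.038] col [159. 105.  58.] rect [array([0.318, 0.149]), array([0.05 , 0.134]), np.float64(51.327)]
stem_long 0.63 [137. 173.  23.  59.] 985 [0.596 0.281 0.038] col [145. 144. 132.] rect [array([0.593, 0.295]), array([0.061, 0.159]), np.float64(89.613)]
tray_short 0.74 [195. 186.  38.  53.] 1459 [0.559 0.131 0.006] col [57. 62. 69.] rect [array(
[... 2969 characters left out ...]
col [49. 47. 45.] rect [array([ 0.541, -0.413]), array([0.098, 0.117]), np.float64(76.299)]
cassette 0.59 [243. 280.  41.  48.] 1073 [0.767 0.007 0.022] col [107.  99.  92.] rect [array([0.762, 0.014]), array([0.099, 0.095]), np.float64(21.159)]
cassette 0.53 [198. 182.  14.  41.] 708 [ 0.546 -0.136  0.039] col [142. 131. 117.] rect [array([ 0.51 , -0.148]), array([0.176, 0.05 ]), np.float64(12.838)]
lube 0.67 [323. 270.  25.  52.] 946 [0.766 0.173 0.08 ] col [103.  96.  85.] rect [array([0.725, 0.179]), array([0.053, 0.104]), np.float64(77.942)]
spacer 0.53 [269. 169.  17.  18.] 164 [0.442 0.021 0.013] col [46. 44. 42.] rect [array([0.436, 0.023]), array([0.034, 0.037]), np.float64(79.706)]
```

View pics/top0.png

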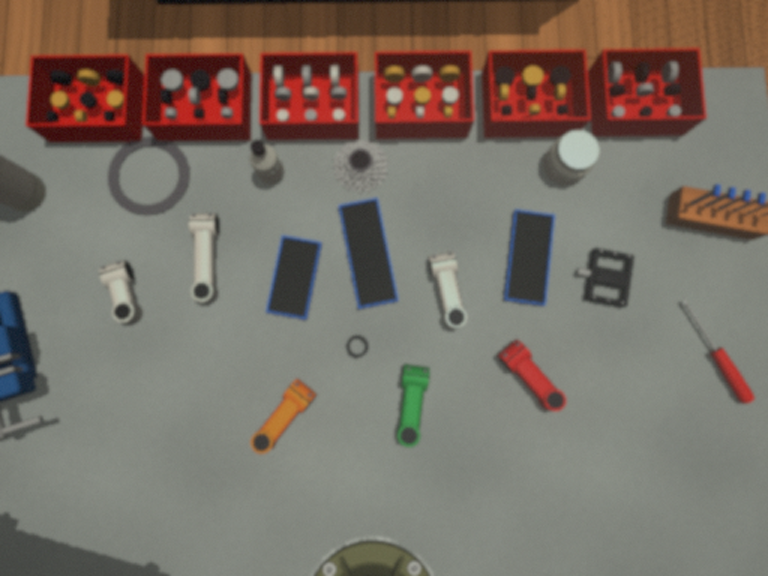

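Run:
```python
from h import *
p=imaging.read_camera('top'); C=cloud(p)
print(np.round(robot.sense()['eef_rot'],3),robot.sense()['time'])
save('crop_medium',p['color'][150:310,170:390],3.5)
T={}
S=p['depth']>0
def fit(name,c,zlo,zhi,r=.1,ang=None):
    m=S&(np.hypot(C[...,0]-c[0],C[...,1]-c[1])<r)&(C[...,2]>zlo)&(C[...,2]<zhi)
    n,l=cv2.connectedComponents(m.astype(np.uint8)); k=np.argmax(np.bincount(l[l>0])); P=C[l==k]
    R=cv2.minAreaRect(P[:,:2].astype(np.float32)); w,h=R[1]; a=R[2]
    if h>w: a-=90
    print(name,np.round(R[0],3),np.round(sorted(R[1]),3),'yaw',round(a,1),'mean',np.round(P.mean(0),3))
fit('short',(.531,.426),.02,.05); fit('med',(.529,-.14),.02,.05); fit('long',(.593,.289),.02,.05)
def trayfit(name,t):
    for r in nets.regions_of(p,t)[:1]:
        m=r['pixels']&S&(C[...,2]>-.0); P=C[m]; hsv=cv2.cvtColor(p['color'],cv2.COLOR_RGB2HSV)[m]
        Pr=P[P[:,2]<.010]; 
        R=cv2.minAreaRect(Pr[:,:2].astype(np.float32)); w,h=R[1]; a=R[2]
        if h>w:a-=90
        print(name,np.round(R[0],3),np.round(sorted(R[1]),3),'yaw',round(a,1),'mean',np.round(P.mean(0),3))
for t in ('tray_short','tray_medium','tray_long'): trayfit(t,t)
```

```text
[0.472 3.106 0.   ] 1.15
short [0.533 0.427] [0.046 0.11 ] yaw 17.3 mean [0.535 0.424 0.037]
med [ 0.529 -0.14 ] [0.044 0.133] yaw 11.6 mean [ 0.531 -0.138  0.038]
long [0.592 0.284] [0.045 0.157] yaw 2.3 mean [0.595 0.283 0.037]
tray_short [0.561 0.132] [0.077 0.144] yaw -11.4 mean [0.56  0.131 0.007]
tray_medium [ 0.588 -0.289] [0.076 0.163] yaw -8.8 mean [ 0.59  -0.288  0.007]
tray_long [0.604 0.   ] [0.077 0.196] yaw 9.9 mean [ 0.602 -0.001  0.006]
```

View pics/crop_medium.png

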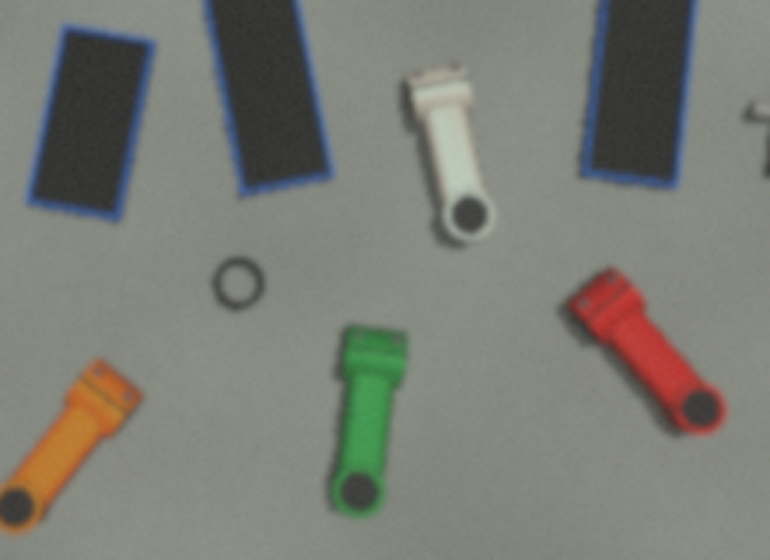

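The four stem_medium candidates are silver (299,194), red (355,253), green (277,271) and orange (191,280). The silver one is mine: it has a 133 mm plain aluminium body, and the crop confirms it. The short stem is at (82,196) and the long stem at (137,173). The trays are at (195,186), (353,172) and (246,170). I'll start with the short stem.

Request:
drive_tool([
  [[1,0.2,-0.115,-0.05,0.024],[1,0.2,-0.115,-0.05,0.024],[1,0.2,-0.115,-0.05,0.024],[1,0.2,-0.115,-0.05,0.024],[1,0.2,-0.115,-0.05,0.024],[1,0.2,-0.115,-0.05,0.024],[1,0.2,-0.115,-0.05,0.024],[1,0.2,-0.115,-0.05,0.024]],
], grip_force=50)

```text
time: 2.1
ee_pos: [0.5147, 0.4356, 0.1682]
eef_rot: [-0.477, 3.105, 0.001]
ft_force: [0.2, 0.7, -0.1]
gripper_width: 0.085
grip_force: 0.0
```

```bash
cat >> h.py <<'E'
from scipy.spatial.transform import Rotation as Ro
def wcloud(p):
    h,w=p['depth'].shape; f=h/2/np.tan(np.radians(p['vfov'])/2)
    u,v=np.meshgrid(np.arange(w)-p['cx'],np.arange(h)-p['cy']); r=np.hypot(u,v)+1e-9; th=r/f
    z=p['depth'].astype(float); k=np.tan(np.minimum(th,1.5))/r
    return (np.stack([u*k*z,v*k*z,z],-1)-p['t'])@p['R']
def tool():
    s=robot.sense(); y=Ro.from_rotvec(s['eef_rot']).as_matrix()[:,1]
    a=(np.degrees(np.arctan2(y[1],y[0])))%180-90
    print('TCP',np.round(s['ee_pos'],4),'yaw',round(a,1),'w',round(float(s['gripper_width']),4),'F',np.round(s['ft_force'],1),'t',s['time']); return s['ee_pos'],a
def near(c,lo,hi,r=.1,cam='wrist'):
    p=imaging.read_camera(cam); C=(wcloud if cam=='wrist' else cloud)(p)
    m=(p['depth']>0)&(np.hypot(C[...,0]-c[0],C[...,1]-c[1])<r)&(C[...,2]>lo)&(C[...,2]<hi)
    n,l=cv2.connectedComponents(m.astype(np.uint8)); k=np.argmax(np.bincount(l[l>0])); P=C[l==k]
    R=cv2.minAreaRect(P[:,:2].astype(np.float32)); w,h=R[1]; a=R[2]-(90 if h>w else 0)
    print('rect',np.round(R[0],4),np.round(sorted(R[1]),3),'yaw',round(a,1),'ztop',np.round(np.percentile(P[:,2],95),3)); return p,C,P
E
python3 - <<'E'
from h import *
tool(); p,C,P=near((.532,.427),.02,.05); save('w1',p['color'],1.2)
E
```

```text
TCP [0.5147 0.4356 0.1682] yaw 17.5 w 0.085 F [ 0.2  0.7 -0.1] t 2.1
rect [0.5315 0.4279] [0.045 0.105] yaw 18.0 ztop 0.041
```

View pics/w1.png

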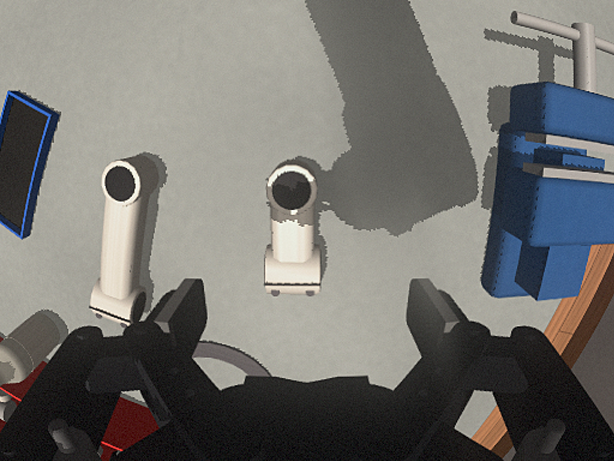

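The wrist view shows the short stem at (290,230) lined up with the open fingers, with the long stem beside it at (118,240).

Request:
drive_tool([
  [[1,0.04,-0.022,0,0.001],[1,0.037,-0.022,-0.1,0],[1,0,0,-0.2,0],[1,0,0,-0.2,0],[1,0,0,-0.13,0],[1,0,0,-0.06,0],[1,0,0,0,0],[0,0,0,0,0]],
])

```text
time: 2.95
ee_pos: [0.5291, 0.4291, 0.032]
eef_rot: [-0.477, 3.103, 0.003]
ft_force: [0.0, -0.4, 1.4]
gripper_width: 0.0732
grip_force: 0.0
```

Request:
drive_tool([
  [[0,0,0,0,0],[0,0,0,0,0],[0,0,0,0,0],[0,0,0,0,0],[0,0,0,0.05,0],[0,0,0,0.1,0],[0,0,0,0.2,0],[0,0,0,0.15,0]],
])

```text
time: 3.75
ee_pos: [0.5286, 0.4277, 0.1321]
eef_rot: [0.476, -3.105, -0.0]
ft_force: [0.7, 0.1, -0.4]
gripper_width: 0.0329
grip_force: 51.0
```

Run:
```python
from h import *
c,a=tool(); near(c,c[2]-.06,c[2]+.008,.075)
```

```text
TCP [0.5286 0.4277 0.1321] yaw 17.4 w 0.0329 F [ 0.7  0.1 -0.4] t 3.75
rect [0.5222 0.4241] [0.059 0.087] yaw 30.8 ztop 0.14
```

Request:
drive_tool([
  [[0,0.018,-0.185,0,-0.02],[0,0.018,-0.185,0,-0.02],[0,0.018,-0.185,0,-0.02],[0,0.018,-0.185,0,-0.02],[0,0.018,-0.185,0,-0.02],[0,0.018,-0.185,0,-0.02],[0,0.018,-0.185,0,-0.02],[0,0.018,-0.185,0,-0.02]],
])

```text
time: 4.6
ee_pos: [0.557, 0.1302, 0.1304]
eef_rot: [-0.315, -3.125, -0.0]
ft_force: [-0.2, -0.8, -0.5]
gripper_width: 0.0328
grip_force: 51.0
```

Run:
```python
from h import *
tool(); p=imaging.read_camera('wrist'); save('w2',p['color'],1.2)
```

```text
TCP [0.557  0.1302 0.1304] yaw -11.5 w 0.0328 F [-0.2 -0.8 -0.5] t 4.6
```

View pics/w2.png

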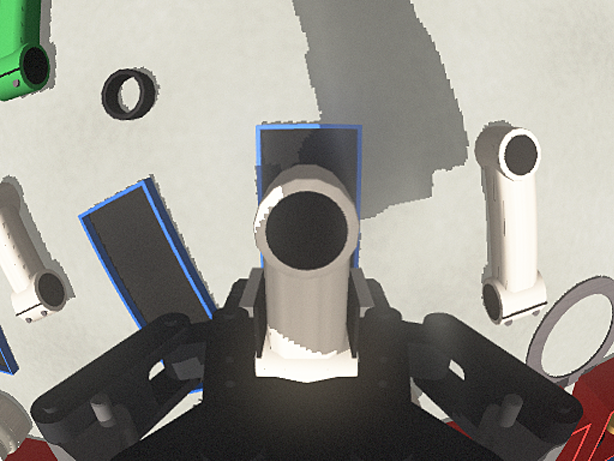

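The wrist view shows the stem held straight above the short tray, whose rim spans columns 257–362, parallel to it. Lowering it now.

Request:
drive_tool([
  [[0,0,0.005,-0.15,0],[0,0,0,-0.15,0],[0,0,0,-0.1,0],[0,0,0,-0.05,0],[0,0,0,-0.025,0],[0,0,0,0,0],[0,0,0,0,0],[1,0,0,0,0]],
])

```text
time: 5.45
ee_pos: [0.5581, 0.1331, 0.0361]
eef_rot: [0.31, 3.125, 0.001]
ft_force: [0.7, 0.1, 0.3]
gripper_width: 0.0462
grip_force: 0.0
```

Request:
drive_tool([
  [[1,0,0,0,0],[1,0,0,0,0],[1,0,0,0,0],[1,0,0,0.05,0],[1,0,0,0.15,0],[1,0,0,0.2,0],[1,0,0,0.2,0],[1,0,0,0.1,0]],
])

```text
time: 6.25
ee_pos: [0.5593, 0.1332, 0.1803]
eef_rot: [0.311, 3.12, 0.004]
ft_force: [0.8, -0.4, -0.3]
gripper_width: 0.0855
grip_force: 0.0
```

Run:
```python
from h import *
tool(); near((.56,.131),.025,.07)
near((.592,.284),.02,.05)
```

```text
TCP [0.5593 0.1332 0.1803] yaw -11.4 w 0.0855 F [ 0.8 -0.4 -0.3] t 6.25
rect [0.5615 0.1327] [0.045 0.108] yaw -11.4 ztop 0.045
rect [0.5928 0.2863] [0.046 0.159] yaw 1.3 ztop 0.04
```

Short stem is in place. Next, the long stem.

Request:
drive_tool([
  [[1,0.033,0.152,0,0.015],[1,0.033,0.152,0,0.015],[1,0.033,0.152,0,0.015],[1,0.033,0.152,0,0.015],[1,0.031,0.152,0,0.013],[1,0,0,-0.15,0],[1,0,0,-0.2,0],[1,0,0,-0.2,0]],
])

```text
time: 7.15
ee_pos: [0.5897, 0.285, 0.0638]
eef_rot: [-0.05, 3.141, 0.0]
ft_force: [1.1, -0.9, 0.2]
gripper_width: 0.0854
grip_force: 0.0
```

Request:
drive_tool([
  [[1,0,0,-0.13,0],[1,0,0,-0.07,0],[1,0,0,0,0],[0,0,0,0,0],[0,0,0,0,0],[0,0,0,0,0],[0,0,0,0,0],[0,0,0,0,0]],
])

```text
time: 7.95
ee_pos: [0.5911, 0.2855, 0.0271]
eef_rot: [-0.049, 3.139, 0.003]
ft_force: [-0.6, 0.1, 5.8]
gripper_width: 0.0332
grip_force: 51.6
```

Run:
```python
from h import *
tool()
```

```text
TCP [0.5911 0.2855 0.0271] yaw 1.8 w 0.0332 F [-0.6  0.1  5.8] t 7.95
```

Request:
drive_tool([
  [[0,0,0,0.05,0],[0,0,0,0.15,0],[0,0,0,0.2,0],[0,0.01,-0.15,0.1,0.005],[0,0.01,-0.215,0,0.01],[0,0.01,-0.215,0,0.01],[0,0.01,-0.215,0,0.01],[0,0.01,-0.215,0,0.01]],
])

```text
time: 8.75
ee_pos: [0.5994, 0.081, 0.1255]
eef_rot: [0.273, -3.129, -0.0]
ft_force: [0.3, 0.3, -1.1]
gripper_width: 0.0333
grip_force: 50.7
```

Request:
drive_tool([
  [[0,0,-0.215,0,0],[0,0,-0.2,0,0],[0,0,0,0,0],[0,0,0,0,0],[0,0,0,0,0],[0,0,0,0,0],[0,0,0,0,0],[0,0,0,0,0]],
])

```text
time: 9.55
ee_pos: [0.6, 0.0009, 0.1253]
eef_rot: [0.273, -3.13, -0.0]
ft_force: [0.7, 0.3, -1.5]
gripper_width: 0.0333
grip_force: 50.7
```

Run:
```python
from h import *
tool(); p=imaging.read_camera('wrist'); save('w3',p['color'],1.2)
```

```text
TCP [0.6    0.0009 0.1253] yaw 10.0 w 0.0333 F [ 0.7  0.3 -1.5] t 9.55
```

View pics/w3.png

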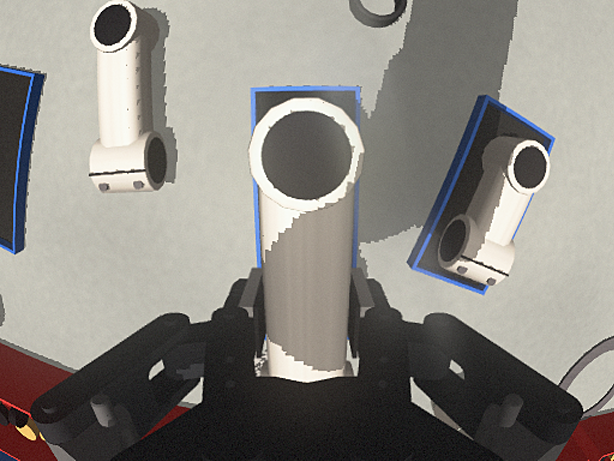

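The wrist view shows the long stem centred over the long tray (rim at columns 250–360), with the short stem lying in its own tray at (490,210).

Request:
drive_tool([
  [[0,0.006,-0.005,-0.15,0],[0,0,0,-0.15,0],[0,0,0,-0.1,0],[0,0,0,-0.045,0],[0,0,0,-0.02,0],[0,0,0,0,0],[0,0,0,0,0],[1,0,0,0,0]],
])

```text
time: 10.4
ee_pos: [0.6024, -0.0011, 0.0338]
eef_rot: [-0.271, 3.127, 0.0]
ft_force: [-0.4, 0.6, 0.5]
gripper_width: 0.0463
grip_force: 0.0
```

Request:
drive_tool([
  [[1,0,0,0,0],[1,0,0,0,0],[1,0,0,0,0],[1,0,0,0.05,0],[1,0,0,0.15,0],[1,0,0,0.2,0],[1,0,0,0.2,0],[1,0,0,0.1,0]],
])

```text
time: 11.2
ee_pos: [0.6031, -0.0013, 0.1774]
eef_rot: [-0.27, 3.124, 0.0]
ft_force: [0.7, -0.2, 0.7]
gripper_width: 0.0854
grip_force: 0.0
```

Run:
```python
from h import *
tool(); near((.602,0),.025,.07)
near((.529,-.14),.02,.05)
```

```text
TCP [ 0.6031 -0.0013  0.1774] yaw 9.9 w 0.0854 F [ 0.7 -0.2  0.7] t 11.2
rect [ 0.6028 -0.0016] [0.044 0.155] yaw 9.5 ztop 0.045
rect [ 0.5298 -0.138 ] [0.046 0.135] yaw 9.9 ztop 0.041
```

Long stem is in place. Now the medium stem.

Request:
drive_tool([
  [[1,-0.075,-0.138,0,0.002],[1,-0.075,-0.138,0,0.002],[1,-0.075,-0.138,0,0.002],[1,-0.075,-0.138,0,0],[1,-0.073,-0.136,0,0],[1,0,0,-0.15,0],[1,0,0,-0.2,0],[1,0,0,-0.2,0]],
])

```text
time: 12.1
ee_pos: [0.5263, -0.139, 0.0611]
eef_rot: [-0.299, 3.126, 0.0]
ft_force: [0.3, 0.2, -0.4]
gripper_width: 0.085
grip_force: 0.0
```

Request:
drive_tool([
  [[1,0,0,-0.13,0],[1,0,0,-0.065,0],[1,0,0,0,0],[0,0,0,0,0],[0,0,0,0,0],[0,0,0,0,0],[0,0,0,0,0],[0,0,0,0,0]],
])

```text
time: 12.9
ee_pos: [0.5278, -0.1389, 0.0248]
eef_rot: [-0.3, 3.125, -0.001]
ft_force: [-0.7, 0.1, 6.9]
gripper_width: 0.0336
grip_force: 51.1
```

Run:
```python
from h import *
tool()
```

```text
TCP [ 0.5278 -0.1389  0.0248] yaw 11.0 w 0.0336 F [-0.7  0.1  6.9] t 12.9
```

Request:
drive_tool([
  [[0,0,0,0.05,0],[0,0,0,0.15,0],[0,0,0,0.2,0],[0,0.06,-0.15,0.1,-0.022],[0,0.06,-0.15,0,-0.023],[0,0.06,-0.15,0,-0.023],[0,0.06,-0.15,0,-0.023],[0,0.06,-0.15,0,-0.023]],
])

```text
time: 13.7
ee_pos: [0.5866, -0.2896, 0.1234]
eef_rot: [-0.266, -3.13, -0.001]
ft_force: [-0.1, 0.3, -0.2]
gripper_width: 0.0331
grip_force: 50.3
```

Run:
```python
from h import *
tool(); p=imaging.read_camera('wrist'); save('w4',p['color'],1.2)
```

```text
TCP [ 0.5866 -0.2896  0.1234] yaw -9.7 w 0.0331 F [-0.1  0.3 -0.2] t 13.7
```

View pics/w4.png

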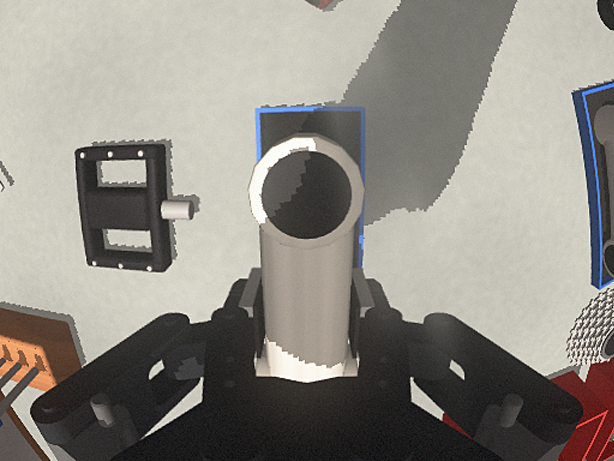

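The wrist view shows the medium stem centred over its tray (columns 257–365), with the pedal axle clear at (178,210).

Request:
drive_tool([
  [[0,0.005,0.003,-0.15,0],[0,0,0,-0.15,0],[0,0,0,-0.1,0],[0,0,0,-0.045,0],[0,0,0,-0.018,0],[0,0,0,0,0],[0,0,0,0,0],[0.75,0,0,0,0]],
])

```text
time: 14.55
ee_pos: [0.5887, -0.2887, 0.0324]
eef_rot: [0.261, 3.128, -0.001]
ft_force: [-0.6, 0.4, -1.0]
gripper_width: 0.0463
grip_force: 0.0
```

Request:
drive_tool([
  [[0.75,0,0,0,0],[0.75,0,0,0,0],[0.75,0,0,0,0],[0.75,0,0,0.05,0],[0.75,0,0,0.15,0],[0.75,0,0,0.2,0],[0.75,0,0,0.2,0],[0.75,0,0,0.2,0]],
])

```text
time: 15.35
ee_pos: [0.5874, -0.2883, 0.1932]
eef_rot: [0.262, 3.13, -0.0]
ft_force: [0.9, -0.3, -0.3]
gripper_width: 0.0637
grip_force: 0.0
```

Run:
```python
from h import *
tool(); near((.589,-.289),.025,.07)
p,_,_=near((.561,.132),.025,.07,cam='top'); near((.603,0),.025,.07,cam='top'); save('end',p['color'][120:260,120:430],2.5)
```

```text
TCP [ 0.5874 -0.2883  0.1932] yaw -9.6 w 0.0637 F [ 0.9 -0.3 -0.3] t 15.35
rect [ 0.5908 -0.2883] [0.044 0.133] yaw -10.8 ztop 0.045
rect [0.5617 0.1306] [0.045 0.109] yaw -12.6 ztop 0.048
rect [ 0.6033 -0.0029] [0.045 0.158] yaw 10.3 ztop 0.048
```

View pics/end.png

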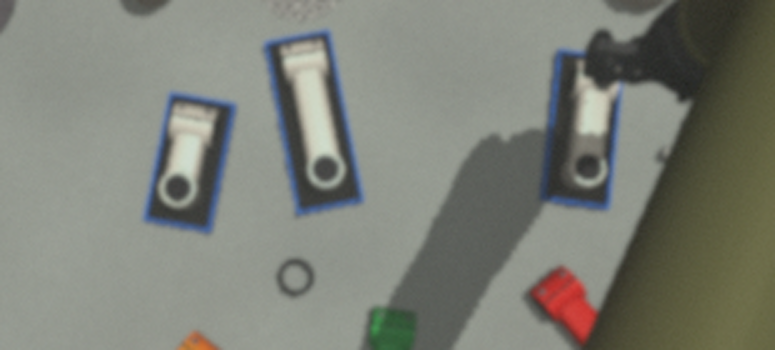

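The picture shows all three stems inside their trays: short at (185,150), long at (315,115) and medium at (590,130). The gripper is clear of everything.

```bash
python3 -c "
from bench import robot
print(robot.sign_off())"
```

```text
the job is handed in; nothing more can be done
None
```

I put the short, medium and long stems each in the tray of their own length, lying on the floor inside the rim, and handed the job in after about 15 s of robot time; the sign-off returned no verdict.

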